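# Shake out the empties: which parts tin still rattles?

### The arm

A 6-joint arm with a two-finger parallel gripper is mounted at the origin on the work surface. World frame = base frame: x ahead of the robot, y to its left, z up, the work surface at z = 0. Lengths are in m, angles in rad, forces in N, time in s.
With the tool pointing down it reaches from about 0.25 to 0.725 m from the base axis. Payload 9.7 kg.
Tool frame: the origin (TCP) lies at the very end of the fingers, on their centre line; the grasp point (between the pads) lies 19 mm behind it; z points along the fingers, x is the direction in which the jaws open and shut, and the axes are right-handed (so a half turn about z gives the same grasp; the last joint's range is limited). The gripper opens to 85 mm and grips with 20 to 120 N. Pads are 22 mm wide; open, the fingers measure 114 mm over their backs; the gripper's body (76 mm by 85 mm) begins 54 mm behind the grasp point. The pads swing forward as they close: fully open they stand 13 mm farther back than shut.
Start: joints at [-1.332, 0.087, 0.176, 1.66, 0, 1.571], TCP at [0.13, -0.534, 0.231] pointing down, gripper open.
Joint ranges: [-3.13, 3.13], [-0.85, 1.81], [-1.15, 1.24], [-2.2, 2.28], [-1.44, 1.52], [-3.14, 3.14]. Speed limits (rad/s): [2.22, 2.22, 2.57, 3.14, 3.14, 3.14].

### API

Orientations are given as a unit quaternion [w, x, y, z].
In Python, from rig import observe, snapshot, calibration, robot gives the robot as it stands.
- The arm moves only by the tool step_arm, never from a script. Its arguments are lists of equal length, an entry for each row: "turn": the turn, a rotation vector about the tool's x, y, z in degrees, a list of three; "travel": the shift along the tool's x, y, z in cm, a list of three; "grip": the opening, from 0 (shut) to 1 (fully open). In form: {"turn": [[wx, wy, wz], ...], "travel": [[dx, dy, dz], ...], "grip": [grip, ...]}. A call has 1 to 10 rows; each row shifts and turns the commanded pose from where the row before left it, along the tool's axes as they then stand; what a row does not reach is not made up. A row lasts 1/12 s, in which the tool goes at most 41.7 mm and 7.16 degrees, less where a joint would pass 70% of its speed; a pose out of reach is approached as far as the arm can. A call with a gripper value outside its range is refused whole. The fingers move at their own pace and stop on an object; "squeeze" is the grip in N (left out, the last holds). Time passes only in rows, so rows that do not move let the fingers close. It gives the time, the measured TCP pose, the force and the opening at its end, in the units of the state.
- observe(): the state, without advancing time (a new reading comes with each control period).
- snapshot(name): name is "scene" or "side" or "wrist"; returns the picture (400x640x3 uint8, red, green, blue); there is no depth.
- calibration(name): a dict with "vertical_fov" (degrees; the focal length in pixels is half the picture's height over the tangent of half this angle, whatever the lens; pixels are square), "cx", "cy" (the principal point, pixels), "dist_coeffs" ([k1, k2, p1, p2, k3] as OpenCV has them; the pictures are not rectified), "cam_to_world" (4x4, takes a point from camera to world coordinates). Camera axes: x right, y up, looking along -z (the intrinsics and any distortion apply to the point x, -y, -z); pixel columns grow to the right and rows downward; lengths in m; the calibration is good to about 2 mm. A picture is of the moment at which its call begins: read the wrist's pose just before it. calibration takes no time and is no camera call; for the wrist camera it gives the pose at the moment of the call.
- robot.job_done(): hands the job in, once; it reports no verdict.
The state is a dict: "time": time; "q": joint angles; "qd": joint speeds; "tau": joint torques, N m; "eef_pos": TCP position; "eef_rot": TCP orientation; "contact_force": force on the tool from outside, world axes, zero at the start; "moment": the same for the moment, N m; "opening": finger opening in m.
Only numpy, scipy, OpenCV 4.12 (cv2) and the standard library are available. Lean on these libraries where they do the work, as an engineer would, in place of code of your own. Each camera call takes 0.05 s, during which the arm holds its last target. There are 200 camera calls.

### The job

Two parts tins came back as empties, but a steel spacer was left in one of them. Take the tins one at a time: lift it clear of the bench and rock it end to end, to and fro twice, tipping it at least 20 degrees each way, to feel whether anything rolls or weighs inside, then set it down gently before taking the next: the empty tin flat inside the shallow wooden tray, the tin with something in it flat in the middle of the brown fibreboard pad and lying along it. Let go of both, and leave the tape roll, the cup and the wrench where they are.

Things in the scene. Friction and masses are not known exactly. Their poses are not given: they have to be found in the camera images.
- tin_a: one of two identical shut sheet-metal tins, 130 long (its x) x 58 wide (its y) x 46 high; the flat lid does not open. Origin: centre of its underside. Loose, flat on the bench, its x within 25 degrees of world x. Its long sides are plain and parallel: grip across the 58 mm, half way along. An empty tin weighs 135 to 195 g.
- tin_b: the other tin: same size, axes, origin and starting directions as tin_a. A solid round steel spacer (28 diameter x 36 long, 155 to 210 g, so that tin weighs 290 g or more) lies loose inside either tin_a or tin_b, it is not known which. It cannot be seen; it rolls or slides when the tin is tipped.
- tray: shallow open wooden tray, fixed to the bench, 216 long (its x) x 166 wide (its y) x 28 high, walls and floor 8 thick (inside 200 x 150, floor 8 above the bench). Origin: centre of its underside. Its x is within about 15 degrees of world x. It may stand on the robot's left or right.
- pad: flat brown fibreboard pad, fixed to the bench, 210 long (its x) x 150 wide (its y) x 6 thick. Origin: centre of its underside; its x is within about 15 degrees of world x. On the side where the tray is not.
- tape: yellow roll of tape standing on its flat side, 90 outside diameter x 45 high; loose, a bystander beyond the tins. Origin: centre of its underside.
- cup: white ceramic cup without a handle, 70 diameter x 90 high, upright; loose, a bystander. Origin: centre of its underside.
- wrench: steel wrench lying flat, 160 long; loose, a bystander. Origin: on the bench under about the middle of its length.
Things that resemble listed ones, but are neither listed nor needed, are in the scene too. Leave any red look-alike of the tin_b alone.

How it is judged:
By the outcome, as a careful person would: the job done as asked, in the order asked, and still so for the second after the job is handed in, with the robot touching nothing.
It also fails if it takes over 72 s, if anything falls off the work surface, if the arm or the gripper's body presses on something with over 40 N, if the wrist force passes 120 N, or if a joint passes its speed limit or range.

## Working session

There is one attempt and no reset: what is moved stays moved. The work goes in short steps, Python scripts to look and compute and a tool call to move; the robot and the scene stay as the last step left them, time stands still between calls to the robot, and variables do not carry over. Pictures are saved under pics/ and viewed, about 8 in all and at most 12, crops included, and the job is handed in when it is done.

Besides the shell and the picture viewer there is one more tool, called after ">>>" by a JSON object that holds its "op" and its "data". step_arm: Moves the arm, as the interface text tells. Its arguments: {"type":"object","properties":{"turn":{"type":"array","items":{"type":"array","items":{"type":"number"}}},"travel":{"type":"array","items":{"type":"array","items":{"type":"number"}}},"grip":{"type":"array","items":{"type":"number"}},"squeeze":{"type":"number"}},"required":["turn","travel","grip"]}

```bash
ls; mkdir -p pics; python3 - <<'E'
from rig import *
import cv2
s=observe(); print(s)
for n in ("scene","side"):
    im=snapshot(n); cv2.imwrite(f"pics/{n}0.png",im[:,:,::-1]); c=calibration(n); print(n,c)
E
```

```text
pics
{'time': 0.0, 'q': array([-1.33201045e+00,  8.74521797e-02,  1.75126146e-01,  1.65982669e+00,
       -8.98114984e-06,  1.57081465e+00]), 'qd': array([-0.0014681 ,  0.00060425, -0.00021093, -0.00021814, -0.00032161,
       -0.00029497]), 'tau': array([-1.56216105e-03, -5.20387781e+01,  4.64800465e+01,  1.62114197e-02,
        2.53583727e-05, -4.87468071e-06]), 'eef_pos': array([ 0.1300275 , -0.53415767,  0.23058333]), 'eef_rot': array([-4.15488041e-04,  7.86290265e-01, -6.17856909e-01, -5.36041910e-04]), 'contact_force': array([ 0.13485635, -0.19695057,  0.02596287]), 'moment': array([ 0.0183083 , -0.02258959, -0.00340837]), 'opening': 0.08500057685380576}
scene {'vertical_fov': 48.26157568111949, 'cx': 317.6077054150393, 'cy': 200.88119329316376, 'dist_coeffs': array([-0.08745895,  0.        ,  0.        ,  0.        ,  0.        ]), 'cam_to_world': array([[ 0.18635505, -0.76515954,  0.61628133,  1.17659001],
       [ 0.9824039 ,  0.15305473, -0.10703658, -0.12130093],
       [-0.01242471,  0.62538399,  0.78021823,  0.93807842],
       [ 0.        ,  0.        ,  0.        ,  1.        ]])}
side {'vertical_fov': 47.9503848287776, 'cx': 324.3015633994617, 'cy': 197.32512019992546, 'dist_coeffs': array([0.01817073, 0.        , 0.        , 0.        , 0.        ]), 'cam_to_world': array([[-0.99834351,  0.0470067 , -0.03317531,  0.41281484],
       [-0.0573382 , -0.76527424,  0.64114559,  0.77590793],
       [ 0.00474993,  0.64198575,  0.76670186,  0.96372034],
       [ 0.        ,  0.        ,  0.        ,  1.        ]])}
```

View pics/scene0.png

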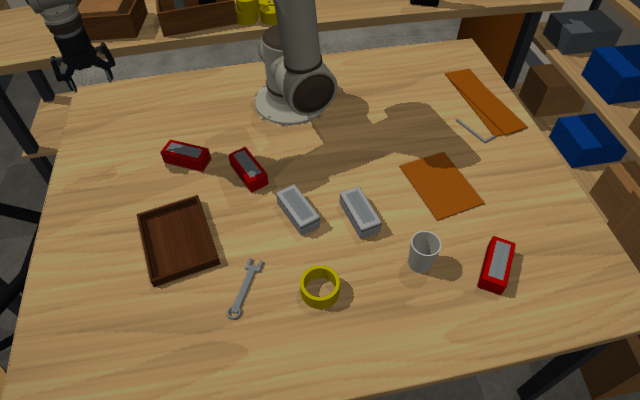

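View pics/side0.png

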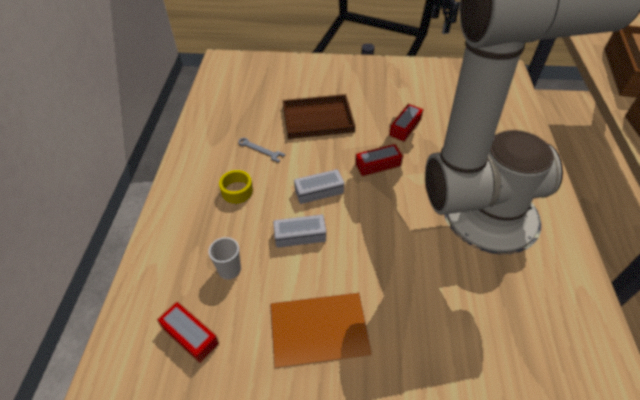

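Scene picture: the grey tins are at (298,208) and (360,211), and the red look-alikes at (186,155), (248,168) and (497,265). The tray is at (178,240). The pad is at (441,185), with another brown board at (485,100). The tape is at (320,287), the cup at (424,252) and the wrench at (245,290). The side view agrees: tins at (319,186) and (300,231), pad at (320,328). Next I'll fit box models to the masks from both views and make one confirming crop.

```bash
cat > h.py <<'E'
import numpy as np, cv2
from rig import *
from scipy.optimize import minimize
def proj(P,c):
    T=np.linalg.inv(c["cam_to_world"]); p=P@T[:3,:3].T+T[:3,3]; p=p*[1,-1,-1]
    f=200/np.tan(np.radians(c["vertical_fov"]/2)); K=np.array([[f,0,c["cx"]],[0,f,c["cy"]],[0,0,1.]])
    return cv2.projectPoints(p.astype(float),np.zeros(3),np.zeros(3),K,c["dist_coeffs"])[0][:,0]
def ray(uv,c,z):
    f=200/np.tan(np.radians(c["vertical_fov"]/2)); K=np.array([[f,0,c["cx"]],[0,f,c["cy"]],[0,0,1.]])
    u=cv2.undistortPoints(np.array([[uv]],float),K,c["dist_coeffs"])[0,0]
    M=c["cam_to_world"]; d=M[:3,:3]@[u[0],-u[1],-1]; o=M[:3,3]; return o+d*(z-o[2])/d[2]
def box(L,W,z0,z1,x,y,a):
    P=np.array([[i*L/2,j*W/2,z] for i in(-1,1) for j in(-1,1) for z in(z0,z1)]); c,s=np.cos(a),np.sin(a)
    return P@np.array([[c,s,0],[-s,c,0],[0,0,1]])+[x,y,0]
def comp(m,seed):
    n,l=cv2.connectedComponents(m.astype(np.uint8)); 
    ys,xs=np.nonzero(m); k=np.argmin((xs-seed[0])**2+(ys-seed[1])**2); return l==l[ys[k],xs[k]]
S=8
def fit(masks,L,W,z0,z1,x0):  # masks: list of (bool mask, calib)
    def cost(p):
        t=0
        for m,c in masks:
            r=np.zeros(m.shape,np.uint8); h=cv2.convexHull(proj(box(L,W,z0,z1,*p[:2]/10,p[2]),c).astype(np.float32))
            cv2.fillConvexPoly(r,np.round(h*16).astype(np.int32),255,cv2.LINE_AA,4); r=r/255.
            t+=np.abs(r-m).sum()/m.sum()
        return t/len(masks)
    b=min((minimize(cost,[x0[0]*10,x0[1]*10,a],method="Nelder-Mead",options=dict(initial_simplex=np.array([x0[0]*10,x0[1]*10,a])+np.vstack([np.zeros(3),np.diag([.2,.2,.15])]),xatol=1e-4,fatol=1e-5)) for a in (-.35,-.15,0,.15,.35)),key=lambda r:r.fun)
    return np.r_[b.x[:2]/10,np.degrees(b.x[2])],b.fun
E
cat > m.py <<'E'
from h import *
C={n:calibration(n) for n in("scene","side")}; I={n:cv2.imread(f"pics/{n}0.png") for n in C}
H={n:cv2.cvtColor(I[n],cv2.COLOR_BGR2HSV).astype(int) for n in C}
for n in C:
  for p in ([(298,205),(318,222),(360,205),(372,228),(441,185),(178,240),(142,245),(330,240),(400,300)] if n=="scene" else [(319,183),(319,195),(300,225),(300,240),(320,328),(318,115),(290,125),(260,240)]): print(n,p,H[n][p[1],p[0]])
E
python3 m.py
python3 -c "
import cv2
a=cv2.imread('pics/scene0.png')[140:310,130:520];cv2.imwrite('pics/crop1.png',cv2.resize(a,None,fx=2,fy=2,interpolation=3))"
```

```text
scene (298, 205) [ 96  11 113]
scene (318, 222) [15  7 72]
scene (360, 205) [ 96  11 115]
scene (372, 228) [ 0  4 70]
scene (441, 185) [ 15 229 136]
scene (178, 240) [ 10 187  71]
scene (142, 245) [ 17 124 132]
scene (330, 240) [ 19 113 167]
scene (400, 300) [ 17 121 146]
side (319, 183) [109  20 137]
side (319, 195) [120   7  76]
side (300, 225) [113  17 133]
side (300, 240) [135   6  79]
side (320, 328) [ 14 219 154]
side (318, 115) [ 11 168  82]
side (290, 125) [ 11 180  78]
side (260, 240) [ 17 111 181]
```

View pics/crop1.png

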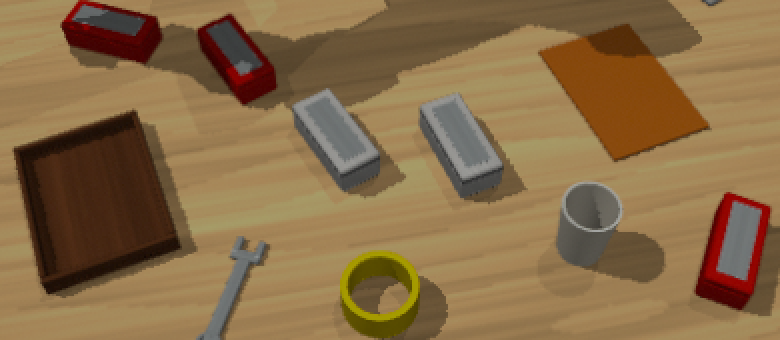

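The crop shows two grey tins (crop centres (337,138) and (461,143)); the three red ones are the look-alikes. The tray, and a single pad between the tins and the board behind it, are clear. Now the fits.

```bash
cat >> m.py <<'E'
g={n:(H[n][...,1]<60) for n in C}; o={n:(H[n][...,1]>190)&(H[n][...,0]>9)&(H[n][...,2]>40) for n in C}
t={n:(H[n][...,1]>135)&(H[n][...,0]<16)&(H[n][...,2]<115) for n in C}
K=np.ones((3,3),np.uint8)
cl=lambda m:cv2.morphologyEx(m.astype(np.uint8),cv2.MORPH_OPEN,K)>0
def go(name,M,ss,sd,L,W,z0,z1):
    mm=[(comp(cl(M[n]),s),C[n]) for n,s in (("scene",ss),("side",sd)) if s]
    r,e=fit(mm,L,W,z0,z1,ray(ss,C["scene"],z1)); print(name,np.round(r,4),round(e,3),[m.sum() for m,_ in mm],flush=True)
print()
go("tinR",g,(298,208),(319,186),.13,.058,0,.046)
go("tinL",g,(360,211),(300,231),.13,.058,0,.046)
go("pad",o,(441,185),(320,328),.21,.15,0,.006)
go("tray",t,(178,240),(318,115),.216,.166,0,.028)
for nm,p,z in (("red2",(248,168),.046),("cup",(424,243),.09),("tape",(320,280),.045),("wr1",(255,265),0),("wr2",(235,312),0)): print(nm,ray(p,C["scene"],z).round(3))
print("board",[ray(p,C["scene"],0).round(3) for p in ((446,71),(467,69),(525,126),(504,135))])
E
python3 m.py|sed -n '/^$/,$p'
```

```text
tinR [ 0.4704 -0.0522 17.3293] 0.153 [np.int64(1248), np.int64(1183)]
tinL [0.5094 0.1032 8.0943] 0.147 [np.int64(1285), np.int64(1393)]
pad [ 0.4431  0.3496 10.9815] 0.21 [np.int64(3044), np.int64(4796)]
tray [ 0.4941 -0.3665 11.3175] 0.122 [np.int64(5034), np.int64(2402)]
red2 [ 0.321 -0.164  0.046]
cup [0.674 0.209 0.09 ]
tape [ 0.696 -0.036  0.045]
wr1 [ 0.602 -0.179  0.   ]
wr2 [ 0.716 -0.236  0.   ]
board [array([-0.057,  0.566,  0.   ]), array([-0.055,  0.646,  0.   ]), array([0.266, 0.708, 0.   ]), array([0.292, 0.622, 0.   ])]
```

```bash
cat > ov.py <<'E'
from h import *
def ov(suf,objs,out,crops={"scene":(120,310,120,500),"side":(80,380,240,390)}):
    R=[]
    for n in crops:
        c=calibration(n); a=cv2.imread(f"pics/{n}{suf}.png"); y0,y1,x0,x1=crops[n]; k=2
        b=cv2.resize(a[y0:y1,x0:x1],None,fx=k,fy=k,interpolation=cv2.INTER_CUBIC)
        for L,W,z0,z1,x,y,d in objs:
            P=proj(box(L,W,z0,z1,x,y,np.radians(d)),c); P=((P-[x0,y0]+.5)*k*8).astype(int)
            for i in range(8):
                for j in range(i):
                    if bin(i^j).count("1")==1: cv2.line(b,P[i].tolist(),P[j].tolist(),(0,255,0),1,cv2.LINE_AA,3)
        R.append(b)
    for n,b in zip(crops,R): cv2.imwrite(f"pics/{out}_{n}.png",b)
E
cat > o1.py <<'E'
from ov import *
ov("0",[(.13,.058,0,.046,.4704,-.0522,17.33),(.13,.058,0,.046,.5094,.1032,8.09),(.21,.15,0,.006,.4431,.3496,10.98),(.216,.166,0,.028,.4941,-.3665,11.32)],"ov1")
a=cv2.imread("pics/ov1_scene.png");b=cv2.imread("pics/ov1_side.png");print(a.shape,b.shape)
b=cv2.resize(b,None,fx=.66,fy=.66) if 0 else b
E
python3 o1.py; python3 -c "
import cv2,numpy as np
a=cv2.imread('pics/ov1_scene.png');cv2.imwrite('pics/ov1.png',a)"
```

```text
(380, 760, 3) (600, 300, 3)
```

View pics/ov1_scene.png

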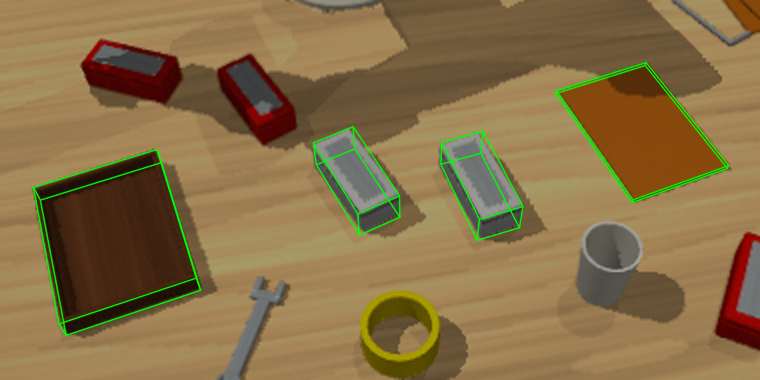

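View pics/ov1_side.png

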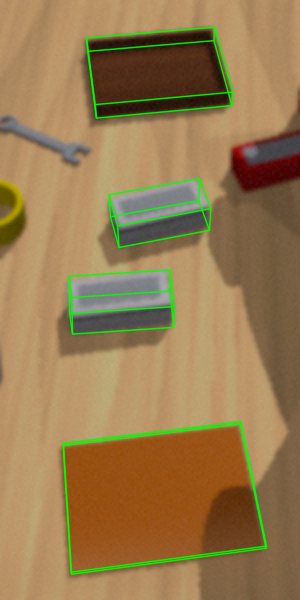

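The overlays match all four objects to within about 2 pixels. The tray and pad are fixed and the tin poses are good, so I'll go for tinR first. To begin, I'll turn the jaws to suit the wrist range and check the sign.

>>> {"op": "step_arm", "data": {"turn": [[0,0,-7],[0,0,-7],[0,0,-7],[0,0,-7],[0,0,-7],[0,0,-7],[0,0,-7],[0,0,-7],[0,0,-7],[0,0,-7]], "travel": [[0,0,0],[0,0,0],[0,0,0],[0,0,0],[0,0,0],[0,0,0],[0,0,0],[0,0,0],[0,0,0],[0,0,0]], "grip": [1,1,1,1,1,1,1,1,1,1], "squeeze": 60}}

```text
time: 0.93
eef_pos: [0.1301, -0.5342, 0.2308]
eef_rot: [-0.0, 0.999, -0.052, -0.0]
contact_force: [-0.7, 1.0, 0.2]
opening: 0.0855
```

```bash
cat > plan.py <<'E'
import sys; from h import *
from scipy.spatial.transform import Rotation as R
# args: x y z yaw(deg of tool x) [tilt irrelevant]
s=observe(); w,x,y,z=s["eef_rot"]; r=R.from_quat([x,y,z,w]); M=r.as_matrix()
print("t %.2f q6 %.2f pos %s yaw %.2f F %s M %s open %.4f"%(s["time"],s["q"][5],s["eef_pos"].round(4),np.degrees(np.arctan2(M[1,0],M[0,0])),s["contact_force"].round(2),s["moment"].round(3),s["opening"]))
if len(sys.argv)>4:
    X,Y,Z,a=map(float,sys.argv[1:5]); a=np.radians(a)
    T=np.array([[np.cos(a),np.sin(a),0],[np.sin(a),-np.cos(a),0],[0,0,-1]])
    rv=np.degrees((r.inv()*R.from_matrix(T)).as_rotvec()); D=np.array([X,Y,Z])-s["eef_pos"]
    print("turn",rv.round(2),"rows>=%.1f"%(np.linalg.norm(rv)/7.16)," travel_now cm",(M.T@D*100).round(2),"travel_after_turn",(T.T@D*100).round(2),"rows>=%.1f"%(np.linalg.norm(D)/.0417))
E
python3 plan.py .4704 -.0522 .15 107.3
```

```text
t 0.93 q6 0.34 pos [ 0.1301 -0.5342  0.2308] yaw -5.97 F [-0.66  0.95  0.21] M [0.006 0.018 0.013] open 0.0855
turn [-5.0000e-02 -4.0000e-02 -1.1327e+02] rows>=15.8  travel_now cm [ 28.84 -51.48   8.12] travel_after_turn [35.9  46.83  8.08] rows>=14.3
```

>>> {"op": "step_arm", "data": {"turn": [[0,0,-7.1],[0,0,-7.1],[0,0,-7.1],[0,0,-7.1],[0,0,-7.1],[0,0,-7.1],[0,0,-7.1],[0,0,-7.1]], "travel": [[0,0,0],[0,0,0],[0,0,0],[0,0,0],[0,0,0],[0,0,0],[0,0,0],[0,0,0]], "grip": [1,1,1,1,1,1,1,1]}}

```text
time: 1.6
eef_pos: [0.1301, -0.5343, 0.2308]
eef_rot: [-0.0, 0.903, 0.429, 0.0]
contact_force: [-0.5, -0.1, -0.2]
opening: 0.0852
```

>>> {"op": "step_arm", "data": {"turn": [[0,0,-7.1],[0,0,-7.1],[0,0,-7.1],[0,0,-7.1],[0,0,-7.1],[0,0,-7.1],[0,0,-7.1],[0,0,-6.8]], "travel": [[0,0,0],[0,0,0],[0,0,0],[0,0,0],[0,0,0],[0,0,0],[0,0,0],[0,0,0]], "grip": [1,1,1,1,1,1,1,1]}}

```text
time: 2.27
eef_pos: [0.1301, -0.5343, 0.2309]
eef_rot: [-0.0, 0.592, 0.806, 0.0]
contact_force: [-0.2, -0.2, -0.3]
opening: 0.0852
```

>>> {"op": "step_arm", "data": {"turn": [[0,0,0],[0,0,0],[0,0,0],[0,0,0],[0,0,0],[0,0,0],[0,0,0],[0,0,0],[0,0,0],[0,0,0]], "travel": [[1,1.3,0.4],[1.8,2.4,0.4],[1.8,2.4,0.4],[1.8,2.4,0.4],[1.8,2.4,0.4],[1.8,2.4,0.4],[1.8,2.4,0.4],[1.8,2.4,0.4],[1.8,2.4,0.4],[1.8,2.4,0.4]], "grip": [1,1,1,1,1,1,1,1,1,1]}}

```text
time: 3.1
eef_pos: [0.2993, -0.3017, 0.1909]
eef_rot: [-0.0, 0.595, 0.804, -0.0]
contact_force: [0.3, -0.6, 0.4]
opening: 0.0852
```

>>> {"op": "step_arm", "data": {"turn": [[0,0,0],[0,0,0],[0,0,0],[0,0,0],[0,0,0],[0,0,0],[0,0,0],[0,0,0],[0,0,0],[0,0,0]], "travel": [[1.8,2.4,0.4],[1.8,2.4,0.4],[1.8,2.4,0.4],[1.8,2.4,0.4],[1.8,2.4,0.4],[1.8,2.4,0.4],[1.8,2.4,0.4],[1.8,2.4,0.4],[1.8,2.4,0.4],[1,1.3,0.4]], "grip": [1,1,1,1,1,1,1,1,1,1]}}

```text
time: 3.93
eef_pos: [0.4688, -0.0693, 0.1506]
eef_rot: [-0.0, 0.594, 0.804, 0.0]
contact_force: [0.2, -0.5, -0.5]
opening: 0.0859
```

```bash
python3 plan.py .4704 -.0522 .15 107.3; python3 plan.py .4704 -.0522 .008 107.3; python3 -c "
from h import *
im=snapshot('wrist');cv2.imwrite('pics/w1.png',im[:,:,::-1]);c=calibration('wrist')
print(proj(np.array([[.4704,-.0522,.046]]),c))
b=box(.13,.058,.046,.046,.4704,-.0522,np.radians(17.33))[::2];print(proj(b,c))"
```

```text
t 3.93 q6 -0.45 pos [ 0.4688 -0.0693  0.1506] yaw 107.07 F [ 0.21 -0.51 -0.46] M [-0.042  0.044  0.005] open 0.0859
turn [-0.01 -0.03 -0.23] rows>=0.0  travel_now cm [1.59 0.66 0.06] travel_after_turn [1.59 0.67 0.06] rows>=0.4
t 3.93 q6 -0.45 pos [ 0.4688 -0.0693  0.1506] yaw 107.07 F [ 0.21 -0.51 -0.46] M [-0.042  0.044  0.005] open 0.0859
turn [-0.01 -0.03 -0.23] rows>=0.0  travel_now cm [ 1.58  0.66 14.26] travel_after_turn [ 1.59  0.67 14.26] rows>=3.4
[[337.81141039 204.54084865]]
[[297.00327956 114.91814855]
 [380.71924922 114.54416887]
 [300.42430441 282.90518788]
 [373.32503845 282.57780261]]
```

```bash
python3 -c "
import cv2,numpy as np
a=cv2.imread('pics/w1.png');p=np.array([[297,115],[380.7,114.5],[373.3,282.6],[300.4,282.9]]).astype(int)
cv2.polylines(a,[p],True,(0,255,0),1);cv2.imwrite('pics/w1o.png',a)"
```

```text
(no output)
```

View pics/w1o.png

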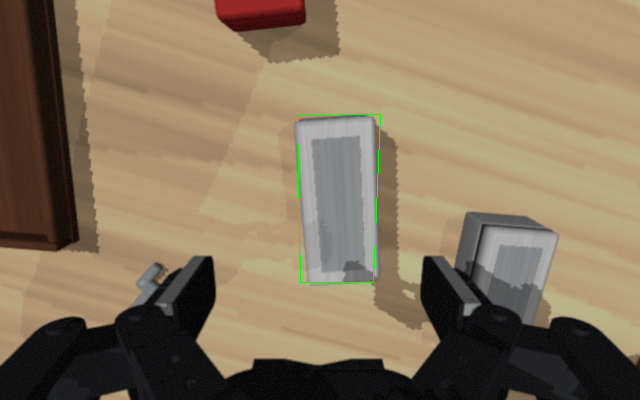

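The wrist view shows the tin's lid with corners near (297,121), (375,117), (378,278) and (305,283). The centre agrees with the fit, but the yaw is about 2° larger, roughly 19.5°. I'll correct that and descend.

>>> {"op": "step_arm", "data": {"turn": [[0,0,-2.2],[0,0,0],[0,0,0],[0,0,0],[0,0,0],[0,0,0],[0,0,0]], "travel": [[1.66,0.65,1],[0,0,2.5],[0,0,3],[0,0,3],[0,0,2.5],[0,0,1.6],[0,0,0.7]], "grip": [1,1,1,1,1,1,1]}}

```text
time: 4.57
eef_pos: [0.4671, -0.0538, 0.0054]
eef_rot: [-0.002, 0.579, 0.815, -0.001]
contact_force: [-0.8, 0.1, 0.3]
opening: 0.0852
```

```bash
python3 plan.py .4704 -.0515 .007 109.3
```

```text
t 4.57 q6 -0.45 pos [ 0.4671 -0.0538  0.0054] yaw 109.18 F [-0.82  0.11  0.31] M [-0.043 -0.043 -0.049] open 0.0852
turn [-0.22 -0.1  -0.12] rows>=0.0  travel_now cm [ 0.11  0.38 -0.16] travel_after_turn [ 0.11  0.39 -0.16] rows>=0.1
```

>>> {"op": "step_arm", "data": {"turn": [[0,0,0],[0,0,0],[0,0,0],[0,0,0],[0,0,0],[0,0,0],[0,0,0],[0,0,0]], "travel": [[0.1,0.4,-0.15],[0,0,0],[0,0,0],[0,0,0],[0,0,0],[0,0,0],[0,0,0],[0,0,0]], "grip": [1,0,0,0,0,0,0,0], "squeeze": 60}}

```text
time: 5.23
eef_pos: [0.4738, -0.0517, 0.0118]
eef_rot: [0.001, 0.579, 0.815, 0.001]
contact_force: [-0.2, 0.5, 6.4]
opening: 0.0572
```

```bash
python3 plan.py .4704 -.0515 .007 109.3
```

```text
t 5.23 q6 -0.44 pos [ 0.4738 -0.0517  0.0118] yaw 109.19 F [-0.17  0.47  6.38] M [0.075 0.143 0.123] open 0.0572
turn [ 0.17  0.08 -0.11] rows>=0.0  travel_now cm [ 0.13 -0.31  0.47] travel_after_turn [ 0.13 -0.31  0.48] rows>=0.1
```

>>> {"op": "step_arm", "data": {"turn": [[0,0,0],[0,0,0],[0,0,0],[0,0,0],[0,0,0],[0,0,0],[0,0,0],[0,0,0],[0,0,0],[0,0,0]], "travel": [[0,0,-0.5],[0,0,-1.5],[0,0,-2.5],[0,0,-3],[0,0,-3],[0,0,-2.5],[0,0,-1],[0,0,0],[0,0,0],[0,0,0]], "grip": [0,0,0,0,0,0,0,0,0,0]}}

```text
time: 6.07
eef_pos: [0.4718, -0.0515, 0.148]
eef_rot: [-0.001, 0.579, 0.815, -0.001]
contact_force: [-0.3, 0.4, -2.8]
opening: 0.0578
```

```bash
python3 plan.py .4704 -.0515 .15 109.3
```

```text
t 6.07 q6 -0.44 pos [ 0.4718 -0.0515  0.148 ] yaw 109.18 F [-0.31  0.4  -2.8 ] M [ 0.05  -0.008  0.041] open 0.0578
turn [-0.13 -0.06 -0.12] rows>=0.0  travel_now cm [ 0.05 -0.13 -0.2 ] travel_after_turn [ 0.05 -0.13 -0.2 ] rows>=0.1
```

>>> {"op": "step_arm", "data": {"turn": [[3,0,0],[6,0,0],[6,0,0],[6,0,0],[5,0,0],[2,0,0],[0,0,0],[0,0,0],[0,0,0]], "travel": [[0,0,0],[0,0,0],[0,0,0],[0,0,0],[0,0,0],[0,0,0],[0,0,0],[0,0,0],[0,0,0]], "grip": [0,0,0,0,0,0,0,0,0]}}

```text
time: 6.82
eef_pos: [0.4721, -0.0517, 0.1493]
eef_rot: [-0.14, 0.562, 0.791, -0.197]
contact_force: [-0.6, -0.4, -1.1]
opening: 0.0576
```

```bash
python3 plan.py .4704 -.0515 .15 109.3
```

```text
t 6.82 q6 -0.31 pos [ 0.4721 -0.0517  0.1493] yaw 109.17 F [-0.55 -0.35 -1.1 ] M [ 0.212 -0.566 -0.008] open 0.0576
turn [-27.96  -0.05  -0.12] rows>=3.9  travel_now cm [ 0.07 -0.17  0.01] travel_after_turn [ 0.07 -0.16 -0.07] rows>=0.0
```

>>> {"op": "step_arm", "data": {"turn": [[-4,0,0],[-6.5,0,0],[-6.5,0,0],[-6.5,0,0],[-6.5,0,0],[-6.5,0,0],[-6.5,0,0],[-6.5,0,0],[-4.5,0,0],[-2,0,0]], "travel": [[0,0,0],[0,0,0],[0,0,0],[0,0,0],[0,0,0],[0,0,0],[0,0,0],[0,0,0],[0,0,0],[0,0,0]], "grip": [0,0,0,0,0,0,0,0,0,0]}}

```text
time: 7.65
eef_pos: [0.4708, -0.052, 0.1501]
eef_rot: [0.143, 0.562, 0.79, 0.199]
contact_force: [-0.8, -0.9, -2.1]
opening: 0.0575
```

>>> {"op": "step_arm", "data": {"turn": [[0,0,0],[0,0,0],[0,0,0]], "travel": [[0,0,0],[0,0,0],[0,0,0]], "grip": [0,0,0]}}

```text
time: 7.9
eef_pos: [0.4725, -0.0518, 0.1505]
eef_rot: [0.141, 0.562, 0.791, 0.197]
contact_force: [-0.5, -0.4, -1.7]
opening: 0.0574
```

```bash
python3 plan.py .4704 -.0515 .15 109.3
```

```text
t 7.90 q6 -0.55 pos [ 0.4725 -0.0518  0.1505] yaw 109.17 F [-0.48 -0.36 -1.68] M [-0.168  0.524  0.027] open 0.0574
turn [28.01  0.09 -0.11] rows>=3.9  travel_now cm [ 0.09 -0.19 -0.04] travel_after_turn [ 0.09 -0.19  0.05] rows>=0.1
```

>>> {"op": "step_arm", "data": {"turn": [[4,0,0],[6.5,0,0],[6.5,0,0],[6.5,0,0],[6.5,0,0],[6.5,0,0],[6.5,0,0],[6.5,0,0],[4.5,0,0],[2,0,0]], "travel": [[0,0,0],[0,0,0],[0,0,0],[0,0,0],[0,0,0],[0,0,0],[0,0,0],[0,0,0],[0,0,0],[0,0,0]], "grip": [0,0,0,0,0,0,0,0,0,0]}}

```text
time: 8.73
eef_pos: [0.4741, -0.0507, 0.1473]
eef_rot: [-0.142, 0.561, 0.791, -0.2]
contact_force: [1.5, -0.7, -2.6]
opening: 0.0572
```

>>> {"op": "step_arm", "data": {"turn": [[0,0,0],[0,0,0],[0,0,0]], "travel": [[0,0,0],[0,0,0],[0,0,0]], "grip": [0,0,0]}}

```text
time: 8.98
eef_pos: [0.4729, -0.0514, 0.1498]
eef_rot: [-0.14, 0.562, 0.791, -0.197]
contact_force: [0.1, 0.4, -1.3]
opening: 0.0573
```

```bash
python3 plan.py .4704 -.0515 .15 109.3
```

```text
t 8.98 q6 -0.31 pos [ 0.4729 -0.0514  0.1498] yaw 109.21 F [ 0.08  0.36 -1.32] M [ 0.195 -0.538  0.03 ] open 0.0573
turn [-2.792e+01 -1.000e-02 -9.000e-02] rows>=3.9  travel_now cm [ 0.08 -0.22  0.09] travel_after_turn [ 0.08 -0.24 -0.02] rows>=0.1
```

>>> {"op": "step_arm", "data": {"turn": [[-4,0,0],[-6.5,0,0],[-6.5,0,0],[-6.5,0,0],[-6.5,0,0],[-6.5,0,0],[-6.5,0,0],[-6.5,0,0],[-4.5,0,0],[-2,0,0]], "travel": [[0,0,0],[0,0,0],[0,0,0],[0,0,0],[0,0,0],[0,0,0],[0,0,0],[0,0,0],[0,0,0],[0,0,0]], "grip": [0,0,0,0,0,0,0,0,0,0]}}

```text
time: 9.82
eef_pos: [0.471, -0.052, 0.1506]
eef_rot: [0.143, 0.562, 0.79, 0.199]
contact_force: [-0.3, -0.6, -2.1]
opening: 0.0574
```

>>> {"op": "step_arm", "data": {"turn": [[0,0,0],[0,0,0],[0,0,0]], "travel": [[0,0,0],[0,0,0],[0,0,0]], "grip": [0,0,0]}}

```text
time: 10.07
eef_pos: [0.4726, -0.0517, 0.1507]
eef_rot: [0.141, 0.562, 0.791, 0.197]
contact_force: [-0.1, -0.4, -1.3]
opening: 0.0576
```

```bash
python3 plan.py .4704 -.0515 .15 109.3
```

```text
t 10.07 q6 -0.55 pos [ 0.4726 -0.0517  0.1507] yaw 109.17 F [-0.1  -0.42 -1.32] M [-0.195  0.563 -0.048] open 0.0576
turn [28.02  0.1  -0.11] rows>=3.9  travel_now cm [ 0.09 -0.21 -0.03] travel_after_turn [ 0.1  -0.2   0.07] rows>=0.1
```

>>> {"op": "step_arm", "data": {"turn": [[3,0,0],[6,0,0],[6,0,0],[6,0,0],[5,0,0],[2,0,0],[0,0,0],[0,0,0],[0,0,0],[0,0,0]], "travel": [[0,0,0],[0,0,0],[0,0,0],[0,0,0],[0,0,0],[0,0,0],[0,0,0],[0,0,0],[0,0,0],[0,0,0]], "grip": [0,0,0,0,0,0,0,0,0,0]}}

```text
time: 10.9
eef_pos: [0.4723, -0.0517, 0.15]
eef_rot: [0.0, 0.579, 0.815, 0.0]
contact_force: [0.6, 0.3, -1.4]
opening: 0.0575
```

```bash
python3 plan.py .4941 -.3665 .15 101.3
```

```text
t 10.90 q6 -0.44 pos [ 0.4723 -0.0517  0.15  ] yaw 109.17 F [ 0.57  0.3  -1.4 ] M [ 0.019 -0.018 -0.019] open 0.0575
turn [0.08 0.01 7.87] rows>=1.1  travel_now cm [-30.45  -8.28   0.  ] travel_after_turn [-31.3   -4.03   0.  ] rows>=7.6
```

The tin weighs about 1.36 N (139 g) with no level moment, so this tin is empty and goes to the tray.

>>> {"op": "step_arm", "data": {"turn": [[0,0,4],[0,0,3.9],[0,0,0],[0,0,0],[0,0,0],[0,0,0],[0,0,0],[0,0,0]], "travel": [[0,0,0],[0,0,0],[-1.3,-0.17,0],[-2.9,-0.37,0],[-2.9,-0.37,0],[-2.9,-0.37,0],[-2.9,-0.37,0],[-2.9,-0.37,0]], "grip": [0,0,0,0,0,0,0,0]}}

```text
time: 11.57
eef_pos: [0.483, -0.2121, 0.1506]
eef_rot: [0.001, 0.634, 0.773, 0.0]
contact_force: [-0.0, -0.2, -1.4]
opening: 0.0574
```

>>> {"op": "step_arm", "data": {"turn": [[0,0,0],[0,0,0],[0,0,0],[0,0,0],[0,0,0],[0,0,0],[0,0,0],[0,0,0],[0,0,0]], "travel": [[-2.9,-0.37,0],[-2.9,-0.37,0],[-2.9,-0.37,0],[-2.9,-0.37,0],[-2.9,-0.37,0],[-1,-0.16,0],[0,0,0],[0,0,0],[0,0,0]], "grip": [0,0,0,0,0,0,0,0,0]}}

```text
time: 12.32
eef_pos: [0.4939, -0.3656, 0.1502]
eef_rot: [0.0, 0.634, 0.773, 0.0]
contact_force: [0.7, 0.3, -1.7]
opening: 0.0573
```

```bash
python3 plan.py .4941 -.3665 .019 101.3
```

```text
t 12.32 q6 -0.83 pos [ 0.4939 -0.3656  0.1502] yaw 101.29 F [ 0.68  0.33 -1.73] M [ 0.002  0.02  -0.008] open 0.0573
turn [ 0.03 -0.   -0.01] rows>=0.0  travel_now cm [-1.000e-01 -1.000e-02  1.312e+01] travel_after_turn [-0.1  -0.   13.12] rows>=3.1
```

Lowering to z ≈ 0.024, then creeping down.

>>> {"op": "step_arm", "data": {"turn": [[0,0,0],[0,0,0],[0,0,0],[0,0,0],[0,0,0],[0,0,0],[0,0,0],[0,0,0],[0,0,0],[0,0,0]], "travel": [[-0.1,0,0.8],[0,0,2.2],[0,0,2.8],[0,0,2.8],[0,0,2],[0,0,1],[0,0,0.6],[0,0,0.3],[0,0,0],[0,0,0]], "grip": [0,0,0,0,0,0,0,0,0,0]}}

```text
time: 13.15
eef_pos: [0.495, -0.3677, 0.0261]
eef_rot: [0.001, 0.634, 0.773, 0.0]
contact_force: [-0.4, 0.0, -2.3]
opening: 0.0572
```

>>> {"op": "step_arm", "data": {"turn": [[0,0,0],[0,0,0],[0,0,0],[0,0,0]], "travel": [[0,0,0.1],[0,0,0.1],[0,0,0.1],[0,0,0]], "grip": [0,0,0,0]}}

```text
time: 13.48
eef_pos: [0.4944, -0.3675, 0.0219]
eef_rot: [0.0, 0.634, 0.773, 0.0]
contact_force: [0.2, -0.4, -1.4]
opening: 0.0575
```

>>> {"op": "step_arm", "data": {"turn": [[0,0,0],[0,0,0]], "travel": [[0,0,0.1],[0,0,0.1]], "grip": [0,0]}}

```text
time: 13.65
eef_pos: [0.4944, -0.3675, 0.0198]
eef_rot: [0.0, 0.634, 0.773, -0.0]
contact_force: [-2.1, 0.4, 0.5]
opening: 0.0573
```

```bash
python3 plan.py .4941 -.3665 .018 101.3
```

```text
t 13.65 q6 -0.84 pos [ 0.4944 -0.3675  0.0198] yaw 101.28 F [-2.11  0.37  0.53] M [ 0.01   0.285 -0.018] open 0.0573
turn [ 0.    0.01 -0.02] rows>=0.0  travel_now cm [ 0.1  -0.01  0.18] travel_after_turn [ 0.1  -0.01  0.18] rows>=0.0
```

>>> {"op": "step_arm", "data": {"turn": [[0,0,0],[0,0,0],[0,0,0],[0,0,0],[0,0,0],[0,0,0]], "travel": [[0,0,0.06],[0,0,0],[0,0,0],[0,0,0],[0,0,0],[0,0,0]], "grip": [0,0.7,0.75,0.8,0.85,0.85]}}

```text
time: 14.15
eef_pos: [0.4944, -0.3674, 0.0192]
eef_rot: [0.0, 0.634, 0.773, 0.0]
contact_force: [-0.1, 0.1, 0.7]
opening: 0.0727
```

```bash
python3 plan.py .4941 -.3665 .018 101.3
```

```text
t 14.15 q6 -0.84 pos [ 0.4944 -0.3674  0.0192] yaw 101.28 F [-0.1   0.14  0.65] M [0.018 0.02  0.02 ] open 0.0727
turn [ 0.    0.   -0.02] rows>=0.0  travel_now cm [ 0.1  -0.01  0.12] travel_after_turn [ 0.1  -0.01  0.12] rows>=0.0
```

>>> {"op": "step_arm", "data": {"turn": [[0,0,0],[0,0,0],[0,0,0],[0,0,0],[0,0,0],[0,0,0],[0,0,0],[0,0,0]], "travel": [[0,0,-0.6],[0,0,-1.8],[0,0,-3],[0,0,-3],[0,0,-3],[0,0,-1.8],[0,0,0],[0,0,0]], "grip": [0.85,0.85,0.85,1,1,1,1,1]}}

```text
time: 14.82
eef_pos: [0.4949, -0.3678, 0.1527]
eef_rot: [0.001, 0.634, 0.773, 0.0]
contact_force: [0.4, -0.0, -0.4]
opening: 0.0853
```

```bash
python3 plan.py .5094 .1032 .15 98.1; python3 -c "
from h import *
for n in ('scene','side','wrist'): cv2.imwrite(f'pics/{n}2.png',snapshot(n)[:,:,::-1])"
```

```text
t 14.82 q6 -0.84 pos [ 0.4949 -0.3678  0.1527] yaw 101.28 F [ 0.36 -0.03 -0.45] M [ 0.054  0.012 -0.019] open 0.0853
turn [0.11 0.11 3.18] rows>=0.4  travel_now cm [45.91 10.63  0.2 ] travel_after_turn [46.43  8.07  0.27] rows>=11.3
```

View pics/wrist2.png

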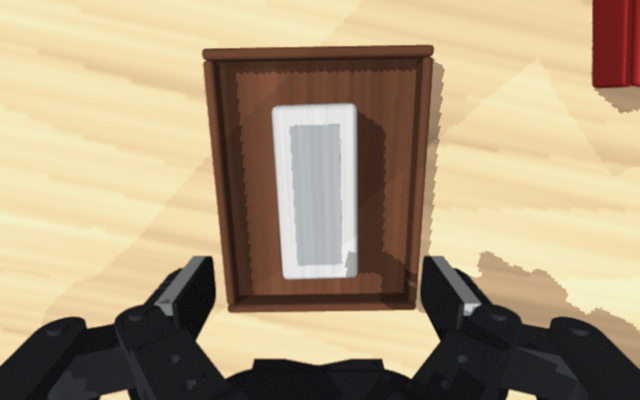

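The wrist view shows the tin flat in the tray, lid about (315,190), well clear of the walls. On to the other tin.

>>> {"op": "step_arm", "data": {"turn": [[0,0,3.2],[0,0,0],[0,0,0],[0,0,0],[0,0,0],[0,0,0],[0,0,0],[0,0,0]], "travel": [[0,0,0],[1.4,0.25,0],[3.4,0.59,0],[3.4,0.59,0],[3.4,0.59,0],[3.4,0.59,0],[3.4,0.59,0],[3.4,0.59,0]], "grip": [1,1,1,1,1,1,1,1]}}

```text
time: 15.63
eef_pos: [0.5003, -0.1439, 0.1503]
eef_rot: [-0.001, 0.655, 0.756, -0.0]
contact_force: [0.9, 0.7, 0.4]
opening: 0.0854
```

>>> {"op": "step_arm", "data": {"turn": [[0,0,0],[0,0,0],[0,0,0],[0,0,0],[0,0,0],[0,0,0],[0,0,0],[0,0,0],[0,0,0],[0,0,0]], "travel": [[3.4,0.59,0],[3.4,0.59,0],[3.4,0.59,0],[3.4,0.59,0],[3.4,0.59,0],[3.4,0.59,0],[3.4,0.59,0],[0.9,0.2,0.2],[0,0,0],[0,0,0]], "grip": [1,1,1,1,1,1,1,1,1,1]}}

```text
time: 16.47
eef_pos: [0.5086, 0.1047, 0.1484]
eef_rot: [-0.0, 0.655, 0.756, -0.001]
contact_force: [-0.6, 0.3, -0.0]
opening: 0.0854
```

```bash
python3 plan.py .5094 .1032 .01 98.1; python3 -c "
from h import *
im=snapshot('wrist');c=calibration('wrist');a=im[:,:,::-1].copy()
P=proj(box(.13,.058,.046,.046,.5094,.1032,np.radians(8.09))[::2],c);print(P.round(1))
cv2.polylines(a,[np.round(P[[0,1,3,2]]).astype(int)],True,(0,255,0),1);cv2.imwrite('pics/w3.png',a)"
```

```text
t 16.47 q6 0.06 pos [0.5086 0.1047 0.1484] yaw 98.21 F [-0.58  0.34 -0.03] M [-0.006 -0.014  0.065] open 0.0854
turn [-0.09  0.02  0.11] rows>=0.0  travel_now cm [-0.15  0.08 13.84] travel_after_turn [-0.15  0.06 13.84] rows>=3.3
[[274.2 106.9]
 [358.8 106.8]
 [279.9 277.4]
 [353.5 277.4]]
```

View pics/w3.png

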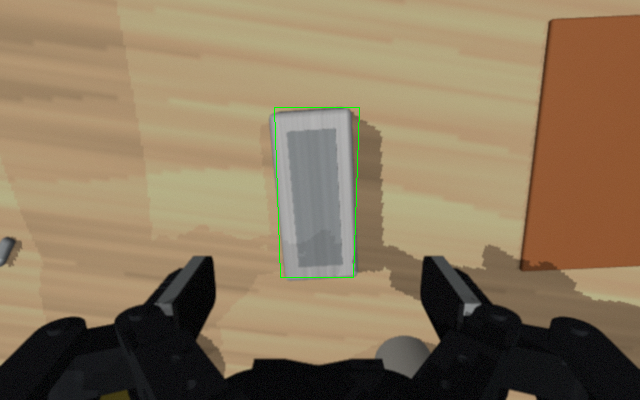

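The wrist view shows the lid with its centre at about (315,194), within about 1 mm of the fit. The axis is off by roughly 1–2°, which the jaws will square up. Descending.

>>> {"op": "step_arm", "data": {"turn": [[0,0,-1],[0,0,0],[0,0,0],[0,0,0],[0,0,0],[0,0,0],[0,0,0],[0,0,0],[0,0,0]], "travel": [[-0.25,0.08,0.8],[0,0,2],[0,0,2.5],[0,0,2.6],[0,0,2.5],[0,0,2],[0,0,1],[0,0,0.4],[0,0,0]], "grip": [1,1,1,1,1,1,1,1,1]}}

```text
time: 17.27
eef_pos: [0.5102, 0.1012, 0.0106]
eef_rot: [-0.0, 0.649, 0.761, -0.0]
contact_force: [-0.2, 0.2, 0.5]
opening: 0.0856
```

>>> {"op": "step_arm", "data": {"turn": [[0,0,0],[0,0,0],[0,0,0],[0,0,0],[0,0,0],[0,0,0],[0,0,0],[0,0,0],[0,0,0]], "travel": [[0,0,0],[0,0,0],[0,0,0],[0,0,0],[0,0,0],[0,0,0],[0,0,0],[0,0,0],[0,0,0]], "grip": [1,0,0,0,0,0,0,0,0], "squeeze": 70}}

```text
time: 18.02
eef_pos: [0.5115, 0.1024, 0.0129]
eef_rot: [0.001, 0.649, 0.761, 0.001]
contact_force: [-1.6, -0.5, 8.0]
opening: 0.0574
```

```bash
python3 plan.py .5094 .1022 .01 99.2
```

```text
t 18.02 q6 0.04 pos [0.5115 0.1024 0.0129] yaw 99.10 F [-1.62 -0.45  7.98] M [0.165 0.26  0.065] open 0.0574
turn [ 0.15 -0.02 -0.1 ] rows>=0.0  travel_now cm [ 0.01 -0.21  0.29] travel_after_turn [ 0.01 -0.21  0.29] rows>=0.1
```

>>> {"op": "step_arm", "data": {"turn": [[0,0,0],[0,0,0],[0,0,0],[0,0,0],[0,0,0],[0,0,0],[0,0,0],[0,0,0],[0,0,0],[0,0,0]], "travel": [[0,0,-0.5],[0,0,-1.5],[0,0,-2.5],[0,0,-3],[0,0,-3],[0,0,-2.5],[0,0,-1],[0,0,0],[0,0,0],[0,0,0]], "grip": [0,0,0,0,0,0,0,0,0,0]}}

```text
time: 18.85
eef_pos: [0.5098, 0.1019, 0.1491]
eef_rot: [-0.001, 0.649, 0.761, -0.001]
contact_force: [-0.4, 0.3, -3.7]
opening: 0.0572
```

```bash
python3 plan.py .5094 .1022 .15 99.2
```

```text
t 18.85 q6 0.04 pos [0.5098 0.1019 0.1491] yaw 99.08 F [-0.4   0.29 -3.72] M [ 0.022  0.035 -0.062] open 0.0572
turn [-0.16  0.   -0.12] rows>=0.0  travel_now cm [ 0.03 -0.03 -0.09] travel_after_turn [ 0.03 -0.03 -0.09] rows>=0.0
```

>>> {"op": "step_arm", "data": {"turn": [[3,0,0],[6,0,0],[6,0,0],[6,0,0],[5,0,0],[2,0,0],[0,0,0],[0,0,0],[0,0,0]], "travel": [[0,0,0],[0,0,0],[0,0,0],[0,0,0],[0,0,0],[0,0,0],[0,0,0],[0,0,0],[0,0,0]], "grip": [0,0,0,0,0,0,0,0,0]}}

```text
time: 19.6
eef_pos: [0.5103, 0.102, 0.1508]
eef_rot: [-0.157, 0.63, 0.738, -0.184]
contact_force: [-0.4, 0.3, -3.6]
opening: 0.0573
```

```bash
python3 plan.py .5094 .1022 .15 99.2
```

```text
t 19.60 q6 0.03 pos [0.5103 0.102  0.1508] yaw 99.08 F [-0.38  0.34 -3.59] M [ 0.127 -0.65   0.04 ] open 0.0573
turn [-27.96  -0.03  -0.12] rows>=3.9  travel_now cm [ 0.04 -0.04  0.11] travel_after_turn [ 0.04 -0.08  0.08] rows>=0.0
```

>>> {"op": "step_arm", "data": {"turn": [[-4,0,0],[-6.5,0,0],[-6.5,0,0],[-6.5,0,0],[-6.5,0,0],[-6.5,0,0],[-6.5,0,0],[-6.5,0,0],[-4.5,0,0],[-2,0,0]], "travel": [[0,0,0],[0,0,0],[0,0,0],[0,0,0],[0,0,0],[0,0,0],[0,0,0],[0,0,0],[0,0,0],[0,0,0]], "grip": [0,0,0,0,0,0,0,0,0,0]}}

```text
time: 20.43
eef_pos: [0.5083, 0.1016, 0.1513]
eef_rot: [0.159, 0.629, 0.738, 0.187]
contact_force: [0.3, 0.0, -3.2]
opening: 0.0572
```

>>> {"op": "step_arm", "data": {"turn": [[0,0,0],[0,0,0],[0,0,0]], "travel": [[0,0,0],[0,0,0],[0,0,0]], "grip": [0,0,0]}}

```text
time: 20.68
eef_pos: [0.5105, 0.102, 0.152]
eef_rot: [0.157, 0.63, 0.738, 0.184]
contact_force: [0.3, 0.4, -2.6]
opening: 0.0573
```

```bash
python3 plan.py .5094 .1022 .15 99.2
```

```text
t 20.68 q6 0.05 pos [0.5105 0.102  0.152 ] yaw 99.08 F [ 0.31  0.42 -2.62] M [-0.121  0.71   0.031] open 0.0573
turn [ 2.803e+01  2.000e-02 -1.200e-01] rows>=3.9  travel_now cm [ 0.03 -0.18  0.13] travel_after_turn [ 0.03 -0.1   0.2 ] rows>=0.1
```

>>> {"op": "step_arm", "data": {"turn": [[4,0,0],[6.5,0,0],[6.5,0,0],[6.5,0,0],[6.5,0,0],[6.5,0,0],[6.5,0,0],[6.5,0,0],[4.5,0,0],[2,0,0]], "travel": [[0,0,0],[0,0,0],[0,0,0],[0,0,0],[0,0,0],[0,0,0],[0,0,0],[0,0,0],[0,0,0],[0,0,0]], "grip": [0,0,0,0,0,0,0,0,0,0]}}

```text
time: 21.52
eef_pos: [0.5122, 0.1022, 0.148]
eef_rot: [-0.16, 0.629, 0.737, -0.187]
contact_force: [0.8, -0.1, -3.0]
opening: 0.057
```

>>> {"op": "step_arm", "data": {"turn": [[0,0,0],[0,0,0],[0,0,0]], "travel": [[0,0,0],[0,0,0],[0,0,0]], "grip": [0,0,0]}}

```text
time: 21.77
eef_pos: [0.5111, 0.1021, 0.1511]
eef_rot: [-0.156, 0.63, 0.738, -0.183]
contact_force: [-0.1, -0.2, -3.7]
opening: 0.0572
```

```bash
python3 plan.py .5094 .1022 .15 99.2
```

```text
t 21.77 q6 0.03 pos [0.5111 0.1021 0.1511] yaw 99.08 F [-0.11 -0.16 -3.67] M [ 0.146 -0.713  0.037] open 0.0572
turn [-27.9   -0.03  -0.12] rows>=3.9  travel_now cm [ 0.03 -0.09  0.18] travel_after_turn [ 0.03 -0.16  0.11] rows>=0.0
```

>>> {"op": "step_arm", "data": {"turn": [[-4,0,0],[-6.5,0,0],[-6.5,0,0],[-6.5,0,0],[-6.5,0,0],[-6.5,0,0],[-6.5,0,0],[-6.5,0,0],[-4.5,0,0],[-2,0,0]], "travel": [[0,0,0],[0,0,0],[0,0,0],[0,0,0],[0,0,0],[0,0,0],[0,0,0],[0,0,0],[0,0,0],[0,0,0]], "grip": [0,0,0,0,0,0,0,0,0,0]}}

```text
time: 22.6
eef_pos: [0.5086, 0.1017, 0.1519]
eef_rot: [0.159, 0.629, 0.738, 0.187]
contact_force: [-0.5, 0.6, -3.4]
opening: 0.0571
```

>>> {"op": "step_arm", "data": {"turn": [[0,0,0],[0,0,0],[0,0,0]], "travel": [[0,0,0],[0,0,0],[0,0,0]], "grip": [0,0,0]}}

```text
time: 22.85
eef_pos: [0.5106, 0.1021, 0.1522]
eef_rot: [0.157, 0.63, 0.738, 0.184]
contact_force: [0.2, -0.3, -3.2]
opening: 0.0571
```

```bash
python3 plan.py .5094 .1022 .15 99.2
```

```text
t 22.85 q6 0.05 pos [0.5106 0.1021 0.1522] yaw 99.08 F [ 0.22 -0.3  -3.21] M [-0.099  0.712  0.024] open 0.0571
turn [ 2.804e+01  2.000e-02 -1.100e-01] rows>=3.9  travel_now cm [ 0.03 -0.21  0.14] travel_after_turn [ 0.03 -0.11  0.22] rows>=0.1
```

>>> {"op": "step_arm", "data": {"turn": [[3,0,0],[6,0,0],[6,0,0],[6,0,0],[5,0,0],[2,0,0],[0,0,0],[0,0,0],[0,0,0],[0,0,0]], "travel": [[0,0,0],[0,0,0],[0,0,0],[0,0,0],[0,0,0],[0,0,0],[0,0,0],[0,0,0],[0,0,0],[0,0,0]], "grip": [0,0,0,0,0,0,0,0,0,0]}}

```text
time: 23.68
eef_pos: [0.5103, 0.102, 0.1515]
eef_rot: [0.0, 0.649, 0.761, 0.001]
contact_force: [-0.2, 0.2, -4.0]
opening: 0.057
```

```bash
python3 plan.py .4431 .3496 .15 100.9
```

```text
t 23.68 q6 0.04 pos [0.5103 0.102  0.1515] yaw 99.08 F [-0.2   0.22 -3.99] M [ 0.017 -0.01   0.049] open 0.0570
turn [ 0.08 -0.   -1.82] rows>=0.3  travel_now cm [25.51 -2.73  0.15] travel_after_turn [25.59 -1.92  0.15] rows>=6.2
```

It weighs about 3.4 N (345 g), and the moment swing is larger too. This tin holds the spacer, so it goes to the pad.

>>> {"op": "step_arm", "data": {"turn": [[0,0,-1.8],[0,0,0],[0,0,0],[0,0,0],[0,0,0],[0,0,0]], "travel": [[0,0,0],[1.3,-0.19,0],[2.85,-0.19,0],[2.85,-0.19,0],[2.85,-0.19,0],[2.85,-0.19,0]], "grip": [0,0,0,0,0,0]}}

```text
time: 24.18
eef_pos: [0.4765, 0.2259, 0.1521]
eef_rot: [0.001, 0.637, 0.771, 0.001]
contact_force: [1.5, -0.6, -3.0]
opening: 0.057
```

>>> {"op": "step_arm", "data": {"turn": [[0,0,0],[0,0,0],[0,0,0],[0,0,0],[0,0,0],[0,0,0],[0,0,0],[0,0,0]], "travel": [[2.85,-0.19,0],[2.85,-0.19,0],[2.85,-0.19,0],[2.85,-0.19,0],[1.5,-0.2,0],[0,0,0],[0,0,0],[0,0,0]], "grip": [0,0,0,0,0,0,0,0]}}

```text
time: 24.85
eef_pos: [0.4434, 0.3492, 0.1517]
eef_rot: [0.0, 0.637, 0.771, 0.0]
contact_force: [-0.6, 0.2, -2.9]
opening: 0.0573
```

```bash
python3 plan.py .4431 .3496 .020 100.9; python3 -c "
from h import *
im=snapshot('wrist');c=calibration('wrist');a=im[:,:,::-1].copy()
P=proj(box(.21,.15,.006,.006,.4431,.3496,np.radians(10.98))[::2],c);print(P.round(1))
cv2.polylines(a,[np.round(P[[0,1,3,2]]).astype(int)],True,(0,255,0),1);cv2.imwrite('pics/w4.png',a)"
```

```text
t 24.85 q6 0.48 pos [0.4434 0.3492 0.1517] yaw 100.88 F [-0.64  0.15 -2.94] M [-0.062  0.001  0.077] open 0.0573
turn [ 0.06 -0.01 -0.02] rows>=0.0  travel_now cm [ 0.04 -0.03 13.17] travel_after_turn [ 0.04 -0.02 13.17] rows>=3.2
[[221.2  51.3]
 [415.2  50.6]
 [239.  292.2]
 [398.7 291.8]]
```

View pics/w4.png

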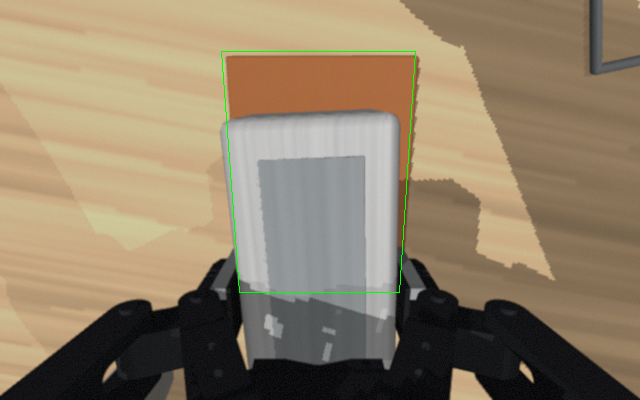

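The wrist view shows the pad's far edge level at row 56 (columns 228–418). The held tin looks about 2.5° anticlockwise of the pad, and the pad is about 4 px right of and below the fit. I'll turn it back 2.5°, shift 2 mm, and lower.

>>> {"op": "step_arm", "data": {"turn": [[0,0,2.5],[0,0,0],[0,0,0],[0,0,0],[0,0,0],[0,0,0],[0,0,0],[0,0,0],[0,0,0],[0,0,0]], "travel": [[0.2,0.2,0],[0,0,1],[0,0,2.4],[0,0,2.8],[0,0,2.8],[0,0,2],[0,0,1],[0,0,0.6],[0,0,0.3],[0,0,0]], "grip": [0,0,0,0,0,0,0,0,0,0]}}

```text
time: 25.73
eef_pos: [0.4454, 0.3521, 0.0226]
eef_rot: [0.0, 0.654, 0.757, 0.0]
contact_force: [0.4, 0.3, -3.5]
opening: 0.0574
```

>>> {"op": "step_arm", "data": {"turn": [[0,0,0],[0,0,0],[0,0,0],[0,0,0]], "travel": [[0,0,0],[0,0,0.1],[0,0,0.1],[0,0,0]], "grip": [0,0,0,0]}}

```text
time: 26.07
eef_pos: [0.4453, 0.3524, 0.0206]
eef_rot: [0.0, 0.654, 0.757, 0.0]
contact_force: [-0.6, -0.2, -3.8]
opening: 0.0573
```

```bash
python3 plan.py .4455 .3512 .0175 98.4
```

```text
t 26.07 q6 0.52 pos [0.4453 0.3524 0.0206] yaw 98.39 F [-0.58 -0.24 -3.84] M [-0.046  0.009 -0.006] open 0.0573
turn [ 0.04 -0.02 -0.01] rows>=0.0  travel_now cm [-0.12  0.01  0.31] travel_after_turn [-0.12  0.01  0.31] rows>=0.1
```

>>> {"op": "step_arm", "data": {"turn": [[0,0,0],[0,0,0],[0,0,0]], "travel": [[0,0,0.08],[0,0,0.08],[0,0,0]], "grip": [0,0,0]}}

```text
time: 26.32
eef_pos: [0.4452, 0.3523, 0.019]
eef_rot: [0.0, 0.654, 0.757, 0.0]
contact_force: [-1.0, -0.1, 0.3]
opening: 0.0571
```

>>> {"op": "step_arm", "data": {"turn": [[0,0,0],[0,0,0]], "travel": [[0,0,0.08],[0,0,0]], "grip": [0,0]}}

```text
time: 26.48
eef_pos: [0.4452, 0.3523, 0.019]
eef_rot: [0.0, 0.654, 0.757, 0.0]
contact_force: [-3.3, -2.7, 7.9]
opening: 0.0572
```

Contact, gentle. Releasing and rising.

>>> {"op": "step_arm", "data": {"turn": [[0,0,0],[0,0,0],[0,0,0],[0,0,0],[0,0,0],[0,0,0]], "travel": [[0,0,-0.05],[0,0,0],[0,0,0],[0,0,0],[0,0,0],[0,0,0]], "grip": [0.6,0.7,0.75,0.8,0.85,0.85]}}

```text
time: 26.98
eef_pos: [0.4451, 0.3522, 0.0182]
eef_rot: [-0.0, 0.654, 0.757, 0.0]
contact_force: [-0.2, -0.3, -0.1]
opening: 0.0727
```

>>> {"op": "step_arm", "data": {"turn": [[0,0,0],[0,0,0],[0,0,0],[0,0,0],[0,0,0],[0,0,0],[0,0,0],[0,0,0],[0,0,0]], "travel": [[0,0,-0.6],[0,0,-1.8],[0,0,-3],[0,0,-3],[0,0,-3],[0,0,-3],[0,0,-1.8],[0,0,0],[0,0,0]], "grip": [0.85,0.85,0.85,1,1,1,1,1,1]}}

```text
time: 27.73
eef_pos: [0.4455, 0.3525, 0.1817]
eef_rot: [0.0, 0.654, 0.757, 0.001]
contact_force: [-0.3, -0.7, -0.4]
opening: 0.0851
```

```bash
python3 plan.py; python3 - <<'E'
from h import *
im=snapshot('wrist');cv2.imwrite('pics/w5.png',im[:,:,::-1]);c=calibration('wrist')
h=cv2.cvtColor(im,cv2.COLOR_RGB2HSV).astype(int)
# pad hull (orange or enclosed tin) and tin
o=comp((h[...,1]>150)&(h[...,0]<18)&(h[...,2]>60),(235,120)); 
ys,xs=np.nonzero(o); print("pad",cv2.minAreaRect(np.c_[xs,ys].astype(np.float32)),o.sum())
g=comp(cv2.morphologyEx((h[...,1]<45).astype(np.uint8),cv2.MORPH_OPEN,np.ones((5,5)))>0,(320,170))
ys,xs=np.nonzero(g); print("tin",cv2.minAreaRect(np.c_[xs,ys].astype(np.float32)),g.sum())
E
```

```text
t 27.73 q6 0.52 pos [0.4455 0.3525 0.1817] yaw 98.38 F [-0.3 -0.7 -0.4] M [-0.018  0.052  0.052] open 0.0851
pad ((318.1622009277344, 165.84164428710938), (218.6454620361328, 172.23411560058594), 87.22083282470703) 23165
tin ((316.706787109375, 181.90191650390625), (154.5585174560547, 74.10462188720703), 87.45519256591797) 10881
```

View pics/w5.png

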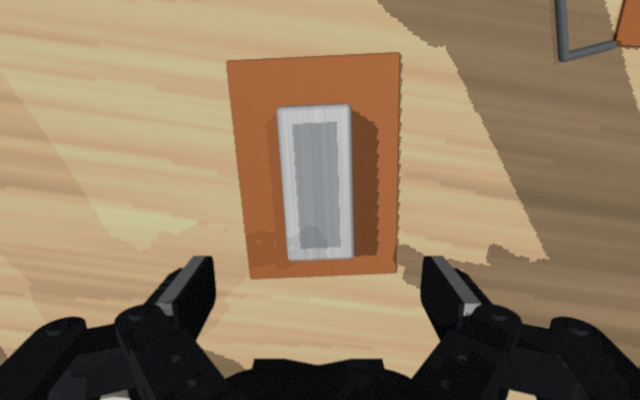

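The tin lies flat and parallel to the pad (87.5° against 87.2°). The margins look unequal, at 43 px above and 17 px below, so I'll remove the perspective numerically.

```bash
python3 - <<'E'
from h import *
c=calibration('wrist')
def cen(cs,z,c):
    P=np.array([ray(p,c,z) for p in cs])[:,:2]; ax=(P[2]+P[3]-P[0]-P[1]); print(P.mean(0).round(4),"yaw",np.degrees(np.arctan2(ax[1],ax[0])).round(2),"len",np.linalg.norm(ax)/2,np.linalg.norm(P[1]-P[0])); return P.mean(0)
t=cen([(277.5,106.5),(350.5,104),(353.5,258.5),(288.5,261.5)],.052,c);p=cen([(227,61),(400.5,53),(397.5,272),(250,278.5)],.006,c)
print("wrist tin-pad",(t-p)*1000)
g=[]
for n in("scene","side"): im=snapshot(n); cv2.imwrite(f"pics/{n}5.png",im[:,:,::-1])
from ov import ov
ov("5",[(.13,.058,.006,.052,*t,9.8),(.21,.15,0,.006,.4431,.3496,10.98)],"ov5",{"scene":(130,300,380,560),"side":(270,390,240,400)})
a=cv2.imread("pics/ov5_scene.png");b=cv2.imread("pics/ov5_side.png");z=np.zeros((340,680,3),np.uint8);z[:a.shape[0],:360]=a;z[:b.shape[0],360:]=b;cv2.imwrite("pics/ov5.png",z)
E
```

```text
[0.4441 0.352 ] yaw 10.84 len 0.12824499124123515 0.055220640755929466
[0.444  0.3532] yaw 10.96 len 0.20685280446136467 0.14818875097846115
wrist tin-pad [ 0.02547373 -1.1274498 ]
```

View pics/ov5.png

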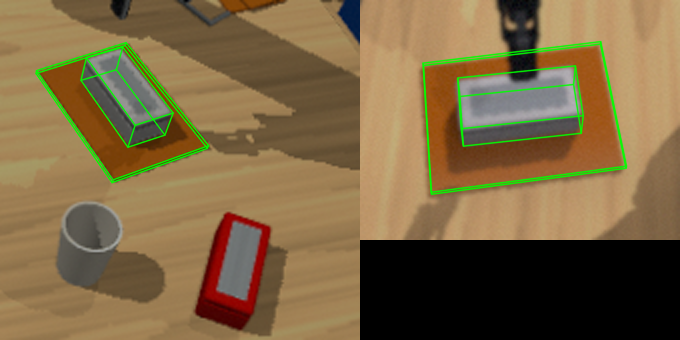

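The tin sits within about 1 mm of the pad centre and 0.1° of its axis; the scene and side overlays agree. I'll do one last bystander check by image difference, then hand in.

```bash
python3 - <<'E'
from h import *
a=cv2.imread("pics/scene0.png").astype(int);b=cv2.imread("pics/scene5.png").astype(int)
for n,(x0,y0,x1,y1) in dict(cup=(405,228,445,275),tape=(295,262,345,310),wrench=(225,255,270,322),red1=(160,138,212,172),red2=(228,146,270,192),red3=(476,235,517,294)).items(): print(n,np.abs(a-b)[y0:y1,x0:x1].mean().round(2))
print(observe()["time"]); print(robot.job_done())
E
```

```text
cup 2.71
tape 1.01
wrench 1.21
red1 15.6
red2 20.74
red3 1.26
27.8833
the job is handed in; nothing more can be done
None
```

Both tins are placed, released and handed in at 27.9 s.

- **Empty tin:** I took the right-hand tin first, lifted it about 14 cm and rocked it ±28° twice. It weighed about 1.4 N (roughly 140 g), so it went flat in the tray. A wrist picture showed it well clear of the walls.
- **Tin with the spacer:** the left-hand tin got the same rocking and weighed about 3.4 N (roughly 345 g), so it went on the pad. The wrist picture puts it about 1 mm from the middle and 0.1° off the pad's axis. Overlays in the scene and side pictures agree to a few millimetres.
- **Measurements that disagreed:**
  - While held, this tin looked about 2.5° askew of the pad, so I turned it before setting it down.
  - The wrist camera placed the pad up to 4 mm from the scene and side fit, so I shifted by 2 mm as a compromise.
- **Other things on the bench:** the cup, tape, wrench and far red tin look unchanged in before-and-after pictures. The two red tins on the right failed that comparison. I put that down to the arm's shadow, which fell there at the start. The arm was only near them in passing at about 15 cm height, but I did not look at them again to confirm.
- **Contact:** the highest force reading was about 8 N, and the open gripper finished about 18 cm up, touching nothing.

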